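Check the wear mark on a vise jaw through an inspection mirror

ROBOT

A 6-joint arm with a two-finger parallel gripper is mounted at the origin on a cart in front of the work surface, level with it; the furniture and walls round the work are solid. World frame = base frame: x ahead of the robot, y to its left, z up, the work surface at z = 0. Lengths are in m, angles in degrees, forces in N, time in s.
With the tool pointing down it reaches from about 0.3 to 0.75 m from the base axis. Payload 8.5 kg.
Tool frame: the origin (TCP) lies midway between the tips of the shut fingers; the grasp point (between the pads) lies 19 mm behind it (ctrl.grip_point_offset is the distance from the TCP to the grasp point, in m); z points along the fingers, y is the line along which they close (so a half turn about z gives the same grasp; the last joint's range is limited). The gripper opens to 85 mm and grips with 20 to 120 N. Pads are 22 mm wide; open, the fingers measure 114 mm over their backs; the gripper's body (76 mm by 85 mm) begins 54 mm behind the grasp point. The pads swing forward as they close: fully open they stand 13 mm farther back than shut.
Start: joints at [51.549, 21.807, 74.336, -0, 83.858, -12.336], TCP at [0.242, 0.494, 0.231] pointing down, gripper open.
Joint ranges: [-178.18, 178.18], [-50.72, 133.34], [12.68, 142.11], [-81.47, 261.47], [9.98, 163.14], [-165.26, 165.26]. Speed limits (degrees/s): [136.94, 136.94, 180, 180, 180, 180].

INTERFACE

Orientations are given as [roll, pitch, yaw] about the fixed x, y, z axes, in that order (R = Rz(yaw) Ry(pitch) Rx(roll)).
In Python, from bench import ctrl gives the robot as it stands.
- The arm moves only by the shell command python3 -m crank 'ROWS' [OPENING] [FORCE]. ROWS is JSON, a list that holds one entry, the list of rows, each a list of 4 numbers: the shift along the tool's x, y, z in mm, then the turn about the tool's z in rad. A call has exactly 10 rows; each row shifts and turns the commanded pose from where the row before left it, along the tool's axes as they then stand; what a row does not reach is not made up. A row lasts 1/10 s, in which the tool goes at most 50 mm and 8.59 degrees, less where a joint would pass 70% of its speed; a pose out of reach is approached as far as the arm can. A call with a gripper value outside its range is refused whole. OPENING is the opening, from 0 (shut) to 1 (fully open), set as the call begins (- or left out, the last holds). The fingers move at their own pace and stop on an object; FORCE is the grip in N (left out, the last holds). Time passes only in rows, so rows that do not move let the fingers close, or fill a call up. It gives the time, the measured TCP pose, the force, the opening and the grip force at its end, in the units of the state.
- ctrl.state(): the state, without advancing time (a new reading comes with each control period).
- ctrl.get_image(name): name is "scene" or "top" or "wrist"; returns a dict with "image" (384x512x3 uint8, red, green, blue), "z_map" (384x512 float32, m along the optical axis (not along the pixel's ray), 0 where there is no reading), "camera_matrix" (3x3 intrinsics, pixels), "R" (3x3) and "t" (3): a world point X has camera coordinates R X + t; the wrist camera has in their place "tool_from_camera" (4x4, takes a point from camera to tool coordinates, whose origin is the TCP and whose axes are the flange's). Camera axes: x right, y down, z forward; pixel columns grow to the right and rows downward; lengths in m; the calibration is good to about 2 mm. A picture is of the moment at which its call begins: read the wrist's pose just before it.
- ctrl.sign_off(): hands the job in; it is judged then, once.
Trained networks look in the newest picture that a camera, given by its name, has taken for a name from the list of things; names that differ only in an ending like _2 or _b are one class to them, and where a whole thing is asked for, a point or a joint stands for the part that bears it (a point fixed in the world has none). Each returns a list of dicts, best first, with "confidence" (0 to 1); they miss things now and then, are a little off and sometimes report something else, mostly with a low value. They report only what shows in the picture. A call takes as long as a camera call. They do not tell look-alikes from the thing itself.
- ctrl.cut_out(thing, camera): "region" (384x512 bool, what is visible of it) and "location" ([row, column] in pixels, amid what is visible of it).
- ctrl.place_of(thing, camera): "location" ([row, column] in pixels: a listed point, or the origin of a listed thing).
The state is a dict: "time": time; "q": joint angles; "qd": joint speeds; "effort": joint torques, N m; "tcp_pos": TCP position; "eef_rot": TCP orientation; "ft_force": force on the tool from outside, world axes, zero at the start; "moment": the same for the moment, N m; "grip_width": finger opening in m; "finger_force": force on a finger pad.
Only numpy, scipy, OpenCV 4.12 (cv2) and the standard library are available. Lean on these libraries where they do the work, as an engineer would, in place of code of your own. Each camera call takes 0.05 s, during which the arm holds its last target. There are 200 camera calls.

TASK

Check the red wear mark on the vise's fixed jaw: slide the vise's moving jaw open, lift the finished aluminium bracket out and stand it upright in the grey tray, leaving the vise open. Then turn the spring-loaded inspection mirror by its orange tab until the small black camera on its stand sees the red mark in the middle of the mirror, and finish still holding the mirror steady at that angle, because it springs back when let go. Leave the tape measure, the grease tin and the spanner where they are.

Things in the scene. Friction and masses are not known exactly. Their poses are not given: they have to be found in the camera images.
- vise: Fixed blue and steel vise, bed 175 mm along its x, 62 mm wide, bed top 18 mm above the bench; origin on the bench under it, z up, +x from the moving jaw to the fixed jaw. The fixed jaw (x = +50 to +76 mm) is 80 mm high, 62 mm wide; the bracket stands against its inner face, which looks to -x.
- mark (a point): Red round wear mark, 16 mm across, on the inner face of the fixed jaw, 66 mm above the bench; hidden behind the bracket at the start.
- jaw (a joint): Opening of the vise's low blue moving jaw in m: 0 closed (start), 0.04 fully open. It slides along the vise's -x, needs about 3 N and stays where it is left. Its top is 48 mm above the bench. Its lip overhangs the bracket's toe by 10 mm, so the bracket cannot come up until the jaw is open by more than that.
- jaw_post (a point): Top end of the black upright post on the moving jaw, 14 mm across, 34 mm of it standing clear (from 52 to 86 mm above the bench); moves with the jaw. Grip it from above, or push it.
- bracket: Loose milled aluminium part, 0.2 to 0.4 kg: upright block 26 (its x) x 42 (its y) x 92 mm high, with a toe 11 mm high, 10 mm long on its -x face. Origin: centre of the 36 x 42 mm underside; the block is centred at x = +5 mm. z up. Starts on the vise bed, axes as the vise's, top 110 mm above the bench; its 42 mm width can be gripped near the top from above, clear of the jaws.
- tray: Fixed shallow grey tray with a black rubber floor, 130 mm (its x) by 160 mm (its y), rim 18 mm high, walls 4 mm, floor 4 to 5 mm thick; origin under its centre on the bench, z up.
- mirror_stand: Fixed stand with a 215 x 50 mm aluminium base. Origin on the bench under the mirror's upright pivot axis; its +x points from the pivot to the small black camera, which looks back along -x at the mirror. The camera's top is 91 mm above the bench.
- lens (a point): Front of the camera's lens, 132 mm from the pivot axis, 70 mm above the bench, aimed at the centre of the mirror.
- mirror: Upright mirror 60 x 50 mm in a black frame 66 x 56 mm, turning about an upright axis through its face. Origin: centre of the face, on the axis, 70 mm up. +x: where the pale reflecting face looks; z up. A light spring (0.08 N m at most) holds it at a stop facing the lens; it turns up to 1.25 rad counterclockwise from above. Needed: face half way between directions to lens and mark, from above.
- mirror_tab (a point): Middle of the top edge of the mirror's orange tab. The tab spans 100 to 136 mm above the bench, 12 mm thick (mirror's x), 28 mm wide (mirror's y), centred 4 mm behind the pivot axis (mirror's -x); it turns with the mirror. Grip it from above across its thickness.
- sight: The camera's line of sight after reflection at the mirror (its carrier is the small brass collar at the pivot; not to be handled): origin at the mirror's centre, +x along the reflected line, z up. It turns twice as far as the mirror. The camera sees the mark in the middle of the mirror when the mark lies on this +x line (y near 0 in this frame), seen from above.
- tape_measure: Loose yellow tape measure, 66 x 81 x 32 mm, origin under its centre; to be left alone.
- grease_tin: Loose round tin with a red body and a blue lid, 67 mm across, 58 mm high, origin under its centre; to be left alone.
- spanner: Loose steel spanner, 27 x 161 x 9 mm, lying flat, its length along its y, origin under its centre; to be left alone.
Things that resemble listed ones, but are neither listed nor needed, are in the scene too. Of the things shaped like the bracket, the aluminium one is meant.

How it is judged (in metres and radians):
On the way, in this order (a step that is already met when the one before it is completed fails the run):
1. the vise jaw is slid open, clear of the bracket's toe (value of joint jaw above 0.013 m and z of bracket in the frame of vise between 0 and 0.03 m), for 0.1 s.
2. the bracket is lifted clear of the vise (value of joint jaw above 0.013 m and z of bracket in the frame of vise above 0.06 m), for 0.1 s.
3. the bracket stands upright in the tray, let go (x of bracket in the frame of tray between -0.05 and 0.05 m and y of bracket in the frame of tray between -0.065 and 0.065 m and z of bracket in the frame of tray between -0.001 and 0.012 m and angle between bracket's own z axis and vertical below 0.12 rad and value of joint jaw above 0.013 m and contact force between the fingers and bracket below 0.1 N and linear speed of bracket below 0.03 m/s), for 0.2 s.
At the end, for the whole second after the job is handed in: Bracket upright (0.12 rad) and untouched on the tray floor, within 50 mm (tray x) and 65 mm (tray y) of its centre; jaw open over 13 mm; fingers hold the mirror still (over 0.3 N, under 0.1 rad/s) with the reflected line of sight within 25 mm sideways of the mark's centre (x of bracket in the frame of tray between -0.05 and 0.05 m and y of bracket in the frame of tray between -0.065 and 0.065 m and z of bracket in the frame of tray between -0.001 and 0.012 m and angle between bracket's own z axis and vertical below 0.12 rad and linear speed of bracket below 0.03 m/s and contact force between the arm and bracket below 0.1 N and value of joint jaw above 0.013 m and y of mark in the frame of sight between -0.025 and 0.025 m and x of mark in the frame of sight above 0.1 m and angular speed of mirror below 0.1 rad/s and contact force between the fingers and mirror above 0.3 N); the arm keeps its last pose, push and grip.
It fails at once if the tape measure, grease tin or spanner is disturbed (moved over 20 mm) (distance of any of tape_measure, grease_tin, spanner from where it was at the start of the episode above 0.02 m).
It also fails if it takes over 58 s, if anything falls off the work surface, if the arm or the gripper's body presses on something with over 40 N, if the wrist force passes 120 N, or if a joint passes its speed limit or range.

## Working session

There is one attempt and no reset: what is moved stays moved. The work goes in short steps, Python scripts to look and compute and a shell command to move; the robot and the scene stay as the last step left them, time stands still between calls to the robot, and variables do not carry over. Pictures are saved under pics/ and viewed, at most 10 in all, crops included, and the job is handed in when it is done.

```bash
ls; mkdir -p pics
cat > h.py <<'E'
import numpy as np, cv2
from bench import ctrl
from scipy.spatial.transform import Rotation as Ro
def cam(name):
    s=ctrl.state(); d=ctrl.get_image(name)
    if name=="wrist":
        T=np.eye(4); T[:3,:3]=Ro.from_euler('xyz',s['eef_rot'],degrees=True).as_matrix(); T[:3,3]=s['tcp_pos']
        W=T@d['tool_from_camera']; d['C']=W[:3,3]; d['Rw']=W[:3,:3]
    else:
        d['Rw']=d['R'].T; d['C']=-d['R'].T@d['t']
    return d
def ray(d,rc):
    k=np.linalg.inv(d['camera_matrix'])@np.array([rc[1],rc[0],1.]); return d['Rw']@k
def depthpt(d,rc):
    z=d['z_map'][int(round(rc[0])),int(round(rc[1]))]; return d['C']+z*ray(d,rc)
def atz(d,rc,z):
    r=ray(d,rc); return d['C']+r*(z-d['C'][2])/r[2]
def cloud(d,m=None):
    H,W=d['z_map'].shape; v,u=np.mgrid[:H,:W]; z=d['z_map']
    ok=z>0
    if m is not None: ok&=m
    p=np.stack([u[ok],v[ok],np.ones(ok.sum())])
    return (d['C'][:,None]+d['Rw']@(np.linalg.inv(d['camera_matrix'])@p)*z[ok]).T
def tri(d1,a,d2,b):
    r1,r2=ray(d1,a),ray(d2,b); A=np.stack([r1,-r2],1)
    s=np.linalg.lstsq(A,d2['C']-d1['C'],rcond=None)[0]
    p,q=d1['C']+s[0]*r1,d2['C']+s[1]*r2
    return (p+q)/2,np.linalg.norm(p-q)
def save(d,n,crop=None,f=1):
    im=d['image'][:,:,::-1]
    if crop: im=im[crop[0]:crop[1],crop[2]:crop[3]]
    cv2.imwrite('pics/'+n,cv2.resize(im,None,fx=f,fy=f,interpolation=cv2.INTER_CUBIC))
E
python3 - <<'E'
from h import *
np.set_printoptions(precision=3,suppress=True)
D={c:cam(c) for c in("scene","top")}
cv2.imwrite('pics/a.png',np.vstack([D[c]['image'][:,:,::-1] for c in D])[:, :] if 0 else cv2.resize(np.hstack([D[c]['image'][:,:,::-1] for c in D]),(800,300)))
save(D['scene'],'s.png',f=1.5);save(D['top'],'t.png',f=1.5)
for c in D:
    for th in "vise mark jaw_post bracket tray mirror_stand lens mirror mirror_tab tape_measure grease_tin spanner".split():
        try:
            for r in ctrl.place_of(th,c)[:3]:
                l=r['location']; print(c,th,np.round(l),round(r['confidence'],2),depthpt(D[c],l))
        except Exception as e: print(c,th,e)
print(ctrl.state()['time'])
E
```

```text
pics
scene vise [205. 244.] 0.62 [0.552 0.068 0.045]
scene mark [181. 256.] 0.56 [0.607 0.093 0.082]
scene mark [180. 184.] 0.28 [0.484 0.287 0.006]
scene jaw_post [189. 242.] 0.59 [0.556 0.085 0.087]
scene bracket [204. 309.] 0.93 [ 0.72  -0.001  0.009]
scene bracket [196. 249.] 0.91 [0.578 0.084 0.05 ]
scene bracket [233. 280.] 0.69 [ 0.583 -0.044  0.023]
scene tray [178. 186.] 0.75 [0.494 0.293 0.004]
scene mirror_stand [232. 187.] 0.18 [0.391 0.081 0.029]
scene lens [262. 341.] 0.88 [ 0.611 -0.217  0.071]
scene lens [299. 284.] 0.67 [ 0.478 -0.192  0.015]
scene lens [281. 287.] 0.47 [ 0.475 -0.198  0.094]
scene mirror [283. 288.] 0.57 [ 0.474 -0.202  0.094]
scene mirror_tab [260. 284.] 0.96 [ 0.479 -0.178  0.137]
scene tape_measure [230. 187.] 0.76 [0.393 0.086 0.032]
scene tape_measure [262. 338.] 0.47 [ 0.612 -0.21   0.064]
scene grease_tin [227. 348.] 0.97 [ 0.74  -0.127  0.023]
scene spanner [279. 216.] 0.51 [ 0.387 -0.059  0.005]
top vise [195. 236.] 0.61 [0.556 0.097 0.055]
top mark [174. 231.] 0.67 [0.611 0.115 0.108]
top jaw_post [195. 238.] 0.62 [0.552 0.089 0.087]
top jaw_post [242. 233.] 0.47 [0.414 0.101 0.028]
top bracket [188. 276.] 0.8 [ 0.589 -0.027  0.038]
top bracket [147. 268.] 0.61 [0.721 0.005 0.035]
top bracket [183. 232.] 0.51 [0.596 0.114 0.047]
top tray [216. 172.] 0.9 [0.488 0.299 0.007]
top mirror_stand [222. 325.] 0.68 [ 0.478 -0.168  0.13 ]
top lens [182. 338.] 0.97 [ 0.611 -0.215  0.067]
top lens [255. 282.] 0.39 [ 0.382 -0.054 -0.001]
top lens [219. 332.] 0.34 [ 0.502 -0.208  0.006]
top mirror [221. 329.] 0.66 [ 0.479 -0.177  0.138]
top mirror [195. 235.] 0.18 [0.557 0.101 0.046]
top mirror_tab [221. 329.] 0.7 [ 0.478 -0.178  0.138]
top tape_measure [243. 234.] 0.81 [0.41  0.095 0.028]
top grease_tin [141. 304.] 0.58 [ 0.741 -0.106  0.06 ]
top spanner [253. 284.] 0.62 [ 0.39  -0.06   0.005]
1.3
```

View pics/s.png

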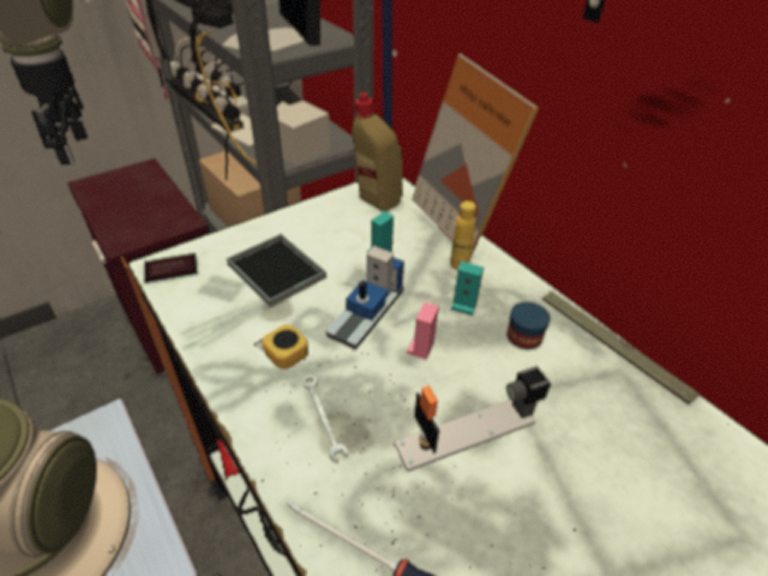

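View pics/t.png

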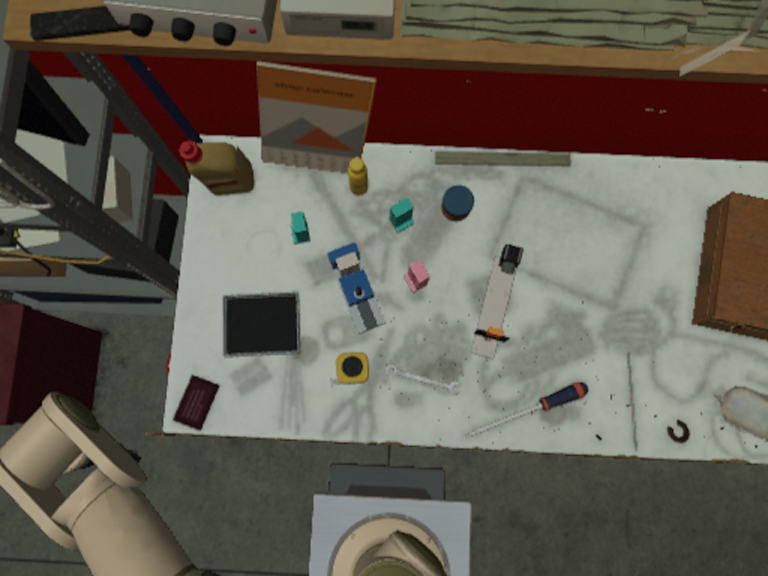

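Run:
```python
from h import *
np.set_printoptions(precision=3,suppress=True)
s=cam("scene"); save(s,'s2.png',(150,260,190,350),4.5)
t=cam("top")
def rect(name,P):
    if len(P)<8: print(name,len(P));return
    r=cv2.minAreaRect((P[:,:2]*1000).astype(np.float32)); print(name,len(P),np.round(r[0]),np.round(r[1]),round(r[2],1),'z',np.percentile(P[:,2],[5,50,95]))
Q=cloud(t)
def box(x0,x1,y0,y1,z0,z1,P=Q): return P[(P[:,0]>x0)&(P[:,0]<x1)&(P[:,1]>y0)&(P[:,1]<y1)&(P[:,2]>z0)&(P[:,2]<z1)]
rect('brackettop',box(.5,.7,.02,.2,.102,.118))
rect('jawtops 80',box(.5,.72,.02,.2,.074,.09))
rect('vise48',box(.4,.72,.0,.2,.04,.055))
rect('bed',box(.4,.8,.0,.25,.014,.023))
rect('tab',box(.4,.56,-.28,-.1,.128,.145))
rect('camtop',box(.56,.7,-.3,-.15,.08,.1))
rect('base',box(.38,.7,-.32,-.1,.006,.02))
rect('traywalls',box(.35,.62,.19,.4,.012,.026))
for th in("bracket","jaw_post","mirror_tab","vise"):
    for a in ctrl.place_of(th,'scene')[:3]:
        for b in ctrl.place_of(th,'top')[:3]:
            p,e=tri(s,a['location'],t,b['location'])
            if e<.012: print(th,np.round(a['location']),np.round(b['location']),p,round(e,4))
print(ctrl.state()['time'])
```

```text
brackettop 122 [609. 114.] [26. 42.] 26.3 z [0.103 0.11  0.114]
jawtops 80 162 [649.  98.] [ 95. 181.] 68.9 z [0.076 0.08  0.086]
vise48 344 [584. 110.] [113. 318.] 72.5 z [0.043 0.048 0.054]
bed 390 [601. 125.] [244. 387.] 89.1 z [0.014 0.018 0.022]
tab 41 [ 480. -182.] [27. 12.] 77.0 z [0.129 0.134 0.138]
camtop 180 [ 638. -218.] [37. 57.] 76.3 z [0.081 0.088 0.093]
base 921 [ 540. -210.] [318. 217.] 0.3 z [0.006 0.009 0.015]
traywalls 320 [456. 309.] [189. 198.] 5.7 z [0.012 0.017 0.023]
bracket [194. 251.] [183. 233.] [0.601 0.111 0.024] 0.0038
bracket [231. 281.] [184. 274.] [ 0.608 -0.021 -0.009] 0.0021
jaw_post [194. 242.] [194. 238.] [0.558 0.09  0.064] 0.0018
1.9
```

The pictures show a grey bracket in the vise at scene (col 252, row 178) and top (231, 174). Candidates that could be mistaken for it are teal (254, 155), teal (312, 192) and pink (283, 220), all in scene pixels. I choose the grey one standing in the vise. The mirror tab is at scene (284, 268), the tape at (190, 230) and the spanner at (216, 279).

View pics/s2.png

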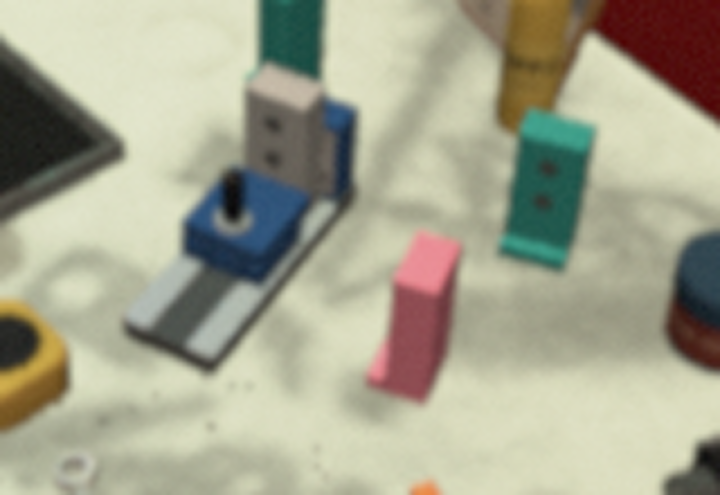

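Run:
```python
from h import *
np.set_printoptions(precision=3,suppress=True)
t=cam("top")
def rect(name,P):
    if len(P)<8: print(name,len(P));return
    r=cv2.minAreaRect((P[:,:2]*1000).astype(np.float32)); print(name,len(P),np.round(r[0]),np.round(r[1]),round(r[2],1),'z',np.percentile(P[:,2],[5,50,95]))
for th in("vise","tray","mirror_stand","mirror_tab","jaw_post","bracket"):
  for r in ctrl.cut_out(th,'top')[:3]:
    m=cv2.erode(r['region'].astype(np.uint8),np.ones((1,1)))>0
    P=cloud(t,m); print(th,r['location'],round(r['confidence'],2)); 
    for z0,z1 in((.003,.012),(.012,.025),(.04,.055),(.074,.09),(.102,.118),(.125,.145)):
        p=P[(P[:,2]>z0)&(P[:,2]<z1)]
        if len(p)>15: rect('  %g'%z0,p)
print(ctrl.state())
```

```text
vise [197.6, 236.9] 0.66
  0.003 67 [573.  99.] [185.  65.] 21.9 z [0.006 0.01  0.012]
  0.012 366 [563.  93.] [161.  62.] 24.8 z [0.013 0.017 0.022]
  0.04 311 [591. 107.] [106.  61.] 24.5 z [0.043 0.048 0.053]
  0.074 140 [600. 107.] [105.  61.] 29.0 z [0.075 0.08  0.087]
tray [216.6, 172.2] 0.7
  0.003 1410 [487. 293.] [131. 161.] 5.9 z [0.003 0.006 0.011]
  0.012 302 [487. 293.] [130. 161.] 5.9 z [0.012 0.017 0.023]
tray [190.6, 235.9] 0.7
  0.04 307 [572.  97.] [63. 55.] 24.5 z [0.043 0.048 0.053]
mirror_stand [201.7, 331.5] 0.74
  0.003 573 [ 548. -200.] [ 56. 205.] 78.8 z [0.005 0.009 0.012]
  0.012 199 [ 549. -197.] [ 49. 210.] 78.0 z [0.012 0.014 0.018]
  0.074 161 [ 572. -196.] [ 57. 192.] 78.7 z [0.076 0.086 0.089]
  0.125 43 [ 480. -182.] [28. 12.] 78.1 z [0.129 0.135 0.139]
mirror_tab [224.7, 327.8] 0.6
  0.125 41 [ 479. -182.] [28. 11.] 76.5 z [0.129 0.135 0.139]
jaw_post [193.9, 237.3] 0.93
  0.012 19 [569.  93.] [56. 59.] 27.0 z [0.013 0.016 0.024]
  0.04 307 [571.  96.] [61. 56.] 24.5 z [0.043 0.048 0.053]
bracket [175.4, 231.0] 0.69
  0.074 16 [599. 114.] [46. 19.] 
[... 197 characters left out ...]
] [45. 23.] 59.0 z [0.012 0.014 0.023]
  0.074 42 [599. -32.] [40. 26.] 34.1 z [0.075 0.088 0.09 ]
bracket [151.1, 200.2] 0.56
  0.003 23 [681. 234.] [48. 25.] 51.1 z [0.005 0.009 0.012]
  0.074 54 [690. 221.] [43. 26.] 14.2 z [0.077 0.088 0.09 ]
{'time': 2.25, 'q': array([ 51.549,  21.807,  74.337,   0.001,  83.859, -12.336]), 'qd': array([-0.07 , -0.052, -0.024,  0.061,  0.032, -0.056]), 'effort': array([ -0.   , -44.832, -23.147,  -0.   ,   0.001,  -0.   ]), 'tcp_pos': array([0.242, 0.494, 0.231]), 'eef_rot': array([-179.997,   -0.002,  153.884]), 'ft_force': array([ 0.414, -0.337,  0.461]), 'moment': array([ 0.05 , -0.007, -0.051]), 'finger_force': 0.0, 'grip_width': 0.08528715499832154}
```

The crop confirms the grey aluminium bracket behind the blue jaw and black post in the vise. The teal and pink pieces stand free on the bench. I'll move over the post.

```bash
python3 -m crank '[[[-38,-19,0,0],[-40,-20,0,0],[-40,-20,0,0],[-40,-20,0,0],[-40,-20,0,0],[-40,-20,0,0],[-40,-20,0,0],[-40,-20,0,0],[-40,-20,0,0],[-40,-20,0,0]]]' 1 40
python3 -m crank '[[[-35,-13,0,0],[-26,-13,0,0],[0,0,2,-0.148],[0,0,2,-0.148],[0,0,2,-0.148],[0,0,2,-0.148],[0,0,2,-0.148],[0,0,0,-0.148],[0,0,0,0],[0,0,0,0]]]'
cat >> h.py <<'E'
def go(p,yaw=None):
    "tool-frame shift in mm to world p (m), then turn in rad to reach yaw"
    s=ctrl.state(); R=Ro.from_euler('xyz',s['eef_rot'],degrees=True).as_matrix()
    d=R.T@(np.array(p)-s['tcp_pos'])*1000
    w=0 if yaw is None else -np.radians((yaw-s['eef_rot'][2]+180)%360-180)
    print('shift',np.round(d,1),'turn',round(w,3),'t',round(s['time'],2))
E
python3 - <<'E'
from h import *
np.set_printoptions(precision=3,suppress=True)
w=cam('wrist'); save(w,'w1.png',f=1.5)
P=cloud(w)
def rect(name,x0,x1,y0,y1,z0,z1):
    p=P[(P[:,0]>x0)&(P[:,0]<x1)&(P[:,1]>y0)&(P[:,1]<y1)&(P[:,2]>z0)&(P[:,2]<z1)]
    if len(p)<8: print(name,len(p));return
    r=cv2.minAreaRect((p[:,:2]*1000).astype(np.float32)); print(name,len(p),np.round(r[0],1),np.round(r[1],1),round(r[2],1),'z',np.percentile(p[:,2],[5,50,95]))
rect('brtop',.57,.65,.07,.16,.104,.118)
rect('posttop',.53,.58,.06,.12,.08,.095)
rect('jawtop',.5,.62,.04,.15,.043,.053)
for th in('jaw_post','bracket','vise'):
    for r in ctrl.place_of(th,'wrist')[:2]: print(th,r['location'],r['confidence'],depthpt(w,r['location']))
go([.555,.09,.15],-155)
E
```

```text
time: 3.25
tcp_pos: [0.5128, 0.1383, 0.2315]
eef_rot: [180.0, 0.0, 153.9]
ft_force: [1.0, 0.6, -0.2]
grip_width: 0.0853
finger_force: 0.0
time: 4.25
tcp_pos: [0.5552, 0.0898, 0.2214]
eef_rot: [-180.0, 0.0, -155.5]
ft_force: [-0.2, -0.0, -0.4]
grip_width: 0.0855
finger_force: 0.0
brtop 1590 [610.4 112.6] [26.6 41.4] 24.8 z [0.107 0.11  0.111]
posttop 220 [556.8  88.1] [13.  13.2] 37.4 z [0.083 0.086 0.087]
jawtop 3334 [584.7 101.3] [92.3 57.3] 27.2 z [0.047 0.049 0.051]
jaw_post [183.6, 250.9] 0.84 [0.559 0.087 0.086]
bracket [299.3, 309.2] 0.93 [0.672 0.211 0.021]
bracket [211.8, 251.7] 0.67 [0.594 0.103 0.048]
vise [181.3, 251.8] 0.61 [0.556 0.087 0.087]
shift [ 0.1  0.3 71.3] turn -0.006 t 4.45
```

```bash
python3 -m crank '[[[-1,-2,20,-0.005],[0,0,25,0],[0,0,30,0],[0,0,30,0],[0,0,25,0],[0,0,18,0],[0,0,10,0],[0,0,5,0],[0,0,0,0],[0,0,0,0]]]' 1 40
python3 -m crank '[[[0,0,0,0],[0,0,0,0],[0,0,0,0],[0,0,0,0],[0,0,0,0],[0,0,0,0],[3,0,0,0],[5,0,0,0],[5,0,0,0],[5,0,0,0]]]' 0 40
python3 -m crank '[[[5,0,0,0],[5,0,0,0],[3,0,0,0],[0,0,0,0],[0,0,0,0],[0,0,0,0],[0,0,0,0],[0,0,0,0],[0,0,0,0],[0,0,0,0]]]'
```

```text
time: 5.45
tcp_pos: [0.5574, 0.0883, 0.0592]
eef_rot: [-180.0, 0.1, -155.0]
ft_force: [-0.0, 1.0, 0.4]
grip_width: 0.0851
finger_force: 0.0
time: 6.45
tcp_pos: [0.5407, 0.0814, 0.0585]
eef_rot: [180.0, 0.1, -154.9]
ft_force: [1.1, 6.3, 2.9]
grip_width: 0.0126
finger_force: 39.0
time: 7.45
tcp_pos: [0.5284, 0.0757, 0.0585]
eef_rot: [180.0, -0.0, -154.9]
ft_force: [-2.9, 4.3, 5.0]
grip_width: 0.0124
finger_force: 39.2
```

```bash
python3 -m crank '[[[0,0,0,0],[0,0,0,0],[0,0,0,0],[0,0,-8,0],[0,0,-20,0],[0,0,-30,0],[0,0,-30,0],[0,0,-12,0],[-20,0,0,0],[-30,0,0,0]]]' 1 40
python3 -m crank '[[[-30,-1,0,0],[-10,0,0,0],[0,0,0,0],[0,0,0,0],[0,0,0,0],[0,0,0,0],[0,0,0,0],[0,0,0,0],[0,0,0,0],[0,0,0,0]]]'
python3 - <<'E'
from h import *
np.set_printoptions(precision=4,suppress=True)
w=cam('wrist');P=cloud(w)
def rect(name,x0,x1,y0,y1,z0,z1):
    p=P[(P[:,0]>x0)&(P[:,0]<x1)&(P[:,1]>y0)&(P[:,1]<y1)&(P[:,2]>z0)&(P[:,2]<z1)]
    if len(p)<8: print(name,len(p));return
    r=cv2.minAreaRect((p[:,:2]*1000).astype(np.float32)); print(name,len(p),np.round(r[0],1),np.round(r[1],1),round(r[2],1),'z',np.percentile(p[:,2],[5,50,95]))
rect('brtop',.57,.65,.07,.16,.104,.118)
rect('post',.5,.55,.05,.11,.08,.095)
go([.6104,.1126,.082],-155.2)
E
```

```text
time: 8.45
tcp_pos: [0.5743, 0.0962, 0.16]
eef_rot: [-179.9, 0.1, -155.0]
ft_force: [0.2, -0.6, -0.6]
grip_width: 0.0853
finger_force: 0.0
time: 9.45
tcp_pos: [0.6108, 0.1124, 0.1583]
eef_rot: [180.0, 0.0, -155.0]
ft_force: [-0.2, -0.6, 0.2]
grip_width: 0.0855
finger_force: 0.0
brtop 3051 [610.4 113. ] [26.3 42.1] 24.7 z [0.1083 0.1104 0.1114]
post 456 [528.9  75.3] [13.4 13.5] 66.3 z [0.0846 0.0863 0.0874]
shift [ 0.3  0.3 76.3] turn 0.004 t 9.5
```

```bash
python3 -m crank '[[[3,0,15,0.004],[0,0,25,0],[0,0,22,0],[0,0,13,0],[0,0,7,0],[0,0,0,0],[0,0,0,0],[0,0,0,0],[0,0,0,0],[0,0,0,0]]]' 1 80
python3 -m crank '[[[0,0,0,0],[0,0,0,0],[0,0,0,0],[0,0,0,0],[0,0,0,0],[0,0,0,0],[0,0,0,0],[0,0,0,0],[0.5,0,-3,0],[1,0,-7,0]]]' 0 80
python3 -m crank '[[[0,0,-15,0],[0,0,-20,0],[0,0,-20,0],[0,0,-20,0],[0,0,-20,0],[0,0,-20,0],[0,0,0,0],[0,0,0,0],[0,0,0,0],[0,0,0,0]]]'
python3 - <<'E'
from h import *
go([.487,.293,.2])
E
```

```text
time: 10.5
tcp_pos: [0.6082, 0.1112, 0.0768]
eef_rot: [-180.0, 0.0, -155.2]
ft_force: [-0.5, 0.5, -0.2]
grip_width: 0.0852
finger_force: 0.0
time: 11.5
tcp_pos: [0.606, 0.1104, 0.0853]
eef_rot: [179.9, -0.2, -155.2]
ft_force: [-0.5, 0.5, -2.7]
grip_width: 0.0412
finger_force: 81.1
time: 12.5
tcp_pos: [0.6063, 0.1105, 0.2]
eef_rot: [179.9, -0.1, -155.2]
ft_force: [0.4, -0.0, -2.8]
grip_width: 0.041
finger_force: 81.4
shift [ 31.7 215.7   0.3] turn 0 t 12.5
```

```bash
python3 -m crank '[[[2,10,0,0],[3,20,0,0],[4,28,0,0],[4,30,0,0],[4,30,0,0],[4,30,0,0],[4,30,0,0],[3,20,0,0],[3,12,0,0],[1,6,0,0]]]' 
python3 -m crank '[[[0,0,10,0],[0,0,20,0],[0,0,25,0],[0,0,25,0],[0,0,20,0],[0,0,15,0],[0,0,8,0],[0,0,4,0],[0,0,2,0],[0,0,0,0]]]'
python3 - <<'E'
from h import *
np.set_printoptions(precision=4,suppress=True)
go([.487,.293,.064])
w=cam('wrist'); save(w,'w2.png',f=1.2)
for r in ctrl.cut_out('tray','wrist')[:1]:
    P=cloud(w,r['region']); print(np.percentile(P[:,2],[5,25,50,75,95]))
E
```

```text
time: 13.5
tcp_pos: [0.4856, 0.2944, 0.2014]
eef_rot: [180.0, -0.0, -155.1]
ft_force: [1.3, -0.2, -3.6]
grip_width: 0.041
finger_force: 81.3
time: 14.5
tcp_pos: [0.4873, 0.2931, 0.0726]
eef_rot: [-180.0, 0.0, -155.2]
ft_force: [0.2, -0.1, -3.7]
grip_width: 0.0409
finger_force: 81.4
shift [0.3 0.1 8.6] turn 0 t 14.5
[0.0049 0.0058 0.0063 0.0071 0.0185]
```

View pics/w2.png

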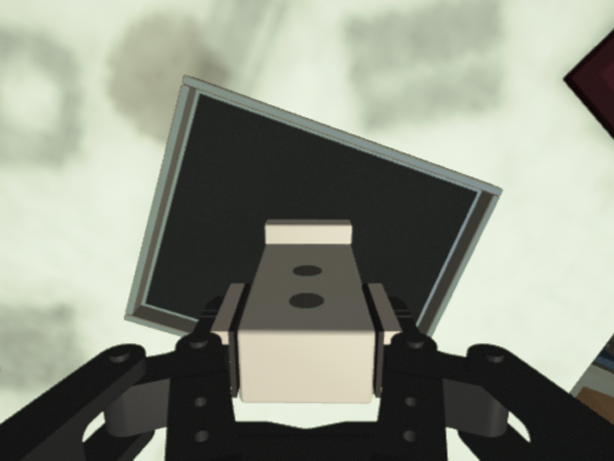

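The bracket hangs upright between the pads (top at about 305, 360), over the tray floor. I'll lower the last 9 mm gently.

```bash
python3 -m crank '[[[0,0,2,0],[0,0,2,0],[0,0,2,0],[0,0,1,0],[0,0,1,0],[0,0,0.5,0],[0,0,0,0],[0,0,0,0],[0,0,0,0],[0,0,0,0]]]'
```

```text
time: 15.6
tcp_pos: [0.487, 0.2932, 0.0639]
eef_rot: [-180.0, 0.0, -155.2]
ft_force: [-0.3, 0.0, -3.6]
grip_width: 0.0412
finger_force: 81.4
```

```bash
python3 -m crank '[[[0,0,0.5,0],[0,0,0.5,0],[0,0,0.5,0],[0,0,0.5,0],[0,0,0,0],[0,0,0,0],[0,0,0,0],[0,0,0,0],[0,0,0,0],[0,0,0,0]]]'
```

```text
time: 16.6
tcp_pos: [0.4871, 0.2933, 0.0626]
eef_rot: [-180.0, 0.1, -155.2]
ft_force: [-2.5, -0.4, 5.6]
grip_width: 0.0409
finger_force: 82.7
```

Contact: the force went from -3.6 to +5.6 N. I'll release and rise.

```bash
python3 -m crank '[[[0,0,0,0],[0,0,0,0],[0,0,0,0],[0,0,0,0],[0,0,-5,0],[0,0,-15,0],[0,0,-30,0],[0,0,-35,0],[0,0,-35,0],[0,0,-30,0]]]' 1 40
python3 - <<'E'
from h import *
np.set_printoptions(precision=4,suppress=True)
w=cam('top');P=cloud(w)
p=P[(abs(P[:,0]-.487)<.06)&(abs(P[:,1]-.293)<.07)&(P[:,2]>.088)&(P[:,2]<.102)]
print(len(p)); 
w=cam('wrist');P=cloud(w)
p=P[(abs(P[:,0]-.487)<.06)&(abs(P[:,1]-.293)<.07)&(P[:,2]>.085)&(P[:,2]<.11)]
print(len(p),cv2.minAreaRect((p[:,:2]*1000).astype(np.float32)),np.percentile(p[:,2],[5,50,95]))
n=np.linalg.svd(p-p.mean(0))[2][2] if len(p)<5000 else np.linalg.svd((p-p.mean(0))[::4],full_matrices=False)[2][2]; print('tilt',n)
go([.479,-.183,.215],78)
E
```

```text
time: 17.6
tcp_pos: [0.487, 0.2932, 0.2142]
eef_rot: [-180.0, 0.1, -155.2]
ft_force: [-0.1, 0.3, -0.0]
grip_width: 0.0854
finger_force: 0.0
12
1745 ((489.4468688964844, 294.70111083984375), (25.664920806884766, 41.99298858642578), 24.974607467651367) [0.0915 0.0964 0.0974]
tilt [-0.0956 -0.0464  0.9943]
shift [ 208.7 -428.7    0. ] turn 2.214 t 17.7
```

```bash
python3 -m crank '[[[10,-20,0,0],[19,-39,0,0],[20,-41,0,0],[20,-41,0,0],[20,-41,0,0],[20,-41,0,0],[20,-41,0,0],[20,-41,0,0],[20,-41,0,0],[20,-41,0,0]]]'
python3 -m crank '[[[14,-30,0,0],[5,-11,0,0],[0,0,0,0.148],[0,0,0,0.148],[0,0,0,0.148],[0,0,0,0.148],[0,0,0,0.148],[0,0,0,0.148],[0,0,0,0.148],[0,0,0,0.148]]]'
python3 -m crank '[[[0,0,0,0.148],[0,0,0,0.148],[0,0,0,0.148],[0,0,0,0.148],[0,0,0,0.148],[0,0,0,0.148],[0,0,0,0.148],[0,0,0,0],[0,0,0,0],[0,0,0,0]]]'
python3 - <<'E'
from h import *
np.set_printoptions(precision=4,suppress=True)
go([.479,-.183,.215],78)
w=cam('wrist'); save(w,'w3.png',f=1.2); P=cloud(w)
def rect(name,x0,x1,y0,y1,z0,z1):
    p=P[(P[:,0]>x0)&(P[:,0]<x1)&(P[:,1]>y0)&(P[:,1]<y1)&(P[:,2]>z0)&(P[:,2]<z1)]
    if len(p)<8: print(name,len(p));return
    r=cv2.minAreaRect((p[:,:2]*1000).astype(np.float32)); print(name,len(p),np.round(r[0],1),np.round(r[1],1),round(r[2],1),'z',np.percentile(p[:,2],[5,50,95]))
rect('tab',.44,.52,-.23,-.14,.128,.145)
rect('frame',.44,.52,-.23,-.13,.094,.104)
rect('cam',.58,.7,-.26,-.17,.084,.096)
rect('base',.38,.7,-.28,-.12,.005,.016)
for th in('mirror_tab','lens','mirror','mirror_stand'):
    for r in ctrl.place_of(th,'wrist')[:2]: print(th,np.round(r['location']),r['confidence'],depthpt(w,r['location']))
t=cam('top');P=cloud(t);p=P[(abs(P[:,0]-.487)<.06)&(abs(P[:,1]-.293)<.07)&(P[:,2]>.091)&(P[:,2]<.104)]
q=p-p.mean(0); print('bracket',len(p),cv2.minAreaRect((p[:,:2]*1000).astype(np.float32)),np.median(p[:,2]),np.linalg.svd(q)[2][2])
E
```

```text
time: 18.7
tcp_pos: [0.4773, -0.1392, 0.2114]
eef_rot: [180.0, -0.0, -155.2]
ft_force: [1.0, -0.3, 0.1]
grip_width: 0.085
finger_force: 0.0
time: 19.7
tcp_pos: [0.4778, -0.1816, 0.2115]
eef_rot: [180.0, -0.1, 136.7]
ft_force: [-0.4, -0.3, 0.2]
grip_width: 0.085
finger_force: 0.0
time: 20.7
tcp_pos: [0.4779, -0.1823, 0.2117]
eef_rot: [-180.0, -0.0, 77.8]
ft_force: [0.1, 0.4, -0.4]
grip_width: 0.0851
finger_force: 0.0
shift [-0.5  1.2 -3.3] turn -0.003 t 20.7
tab 739 [ 480.1 -183. ] [28.1 11.9] 76.0 z [0.134  0.1363 0.1375]
frame 248 [ 479.4 -182.7] [64.9 10.4] 75.4 z [0.0952 0.0981 0.0995]
cam 2256 [ 638.6 -219.2] [37.9 54.1] 79.0 z [0.0848 0.0893 0.0917]
base 8782 [ 512.6 -188. ] [ 60.5 289.1] 73.9 z [0.0088 0.0104 0.0119]
mirror_tab [199. 259.] 0.56 [ 0.4797 -0.1825  0.1366]
lens [180. 420.] 0.58 [ 0.6117 -0.2139  0.075 ]
mirror [175. 264.] 0.86 [ 0.486  -0.1706  0.1233]
mirror_stand [158. 260.] 0.96 [ 0.4852 -0.1628  0.0988]
bracket 117 ((489.4656677246094, 295.6412353515625), (26.047937393188477, 41.54631423950195), 28.092466354370117) 0.09617926426446854 [ 0.0116 -0.0185  0.9998]
```

View pics/w3.png

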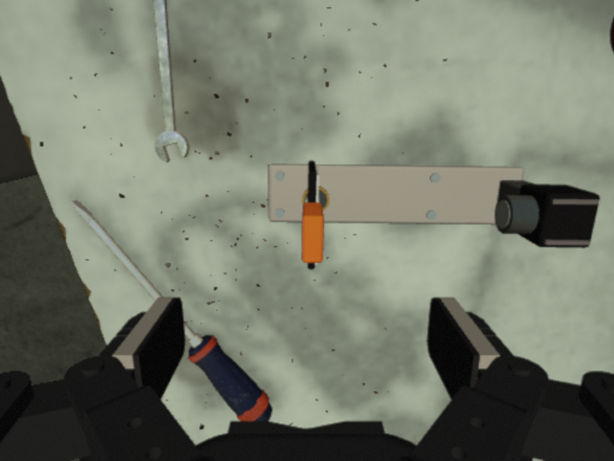

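The picture shows the orange tab at (312, 232), the base level and the lens at (510, 213). The lens direction comes to about -13.3° and the mark direction to about 65.4°, so the mirror must face about 26°. I'll grip the tab.

```bash
python3 -m crank '[[[0,2.3,15,0.019],[0,0,25,0],[0,0,25,0],[0,0,20,0],[0,0,14,0],[0,0,7,0],[0,0,0,0],[0,0,0,0],[0,0,0,0],[0,0,0,0]]]' 1 30
python3 -m crank '[[[0,0,0,0],[0,0,0,0],[0,0,0,0],[0,0,0,0],[0,0,0,0],[0,0,0,0],[0,0,0,0],[0,0,0,0],[0,0,0,0],[0,0,0,0]]]' 0 30
```

```text
time: 22.0
tcp_pos: [0.4804, -0.1832, 0.1065]
eef_rot: [179.9, 0.0, 76.5]
ft_force: [0.2, -0.1, 0.2]
grip_width: 0.0853
finger_force: 0.0
time: 23.0
tcp_pos: [0.481, -0.1834, 0.106]
eef_rot: [179.9, 0.0, 76.5]
ft_force: [4.7, -0.9, -1.3]
grip_width: 0.0116
finger_force: 34.7
```

```bash
python3 -m crank '[[[-0.2,0,0,-0.05],[-0.4,0,0,-0.09],[-0.4,0,0,-0.1],[-0.4,0,0,-0.1],[-0.4,0,0,-0.1],[-0.4,0,0,-0.1],[-0.4,0,0,-0.1],[-0.2,0,0,-0.05],[0,0,0,0],[0,0,0,0]]]'
python3 - <<'E'
from h import *
np.set_printoptions(precision=4,suppress=True)
s=ctrl.state(); print(s['eef_rot'],s['tcp_pos'],s['ft_force'],s['moment'],s['time'])
sc=cam('scene'); t=cam('top')
for n,c in(('scene',sc),('top',t)):
    for r in ctrl.place_of('mark',n)[:2]: print(n,r['location'],r['confidence'],depthpt(c,r['location']),'at66',atz(c,r['location'],.066))
    P=cloud(c)
    p=P[(abs(P[:,0]-.484)<.045)&(abs(P[:,1]+.184)<.045)&(P[:,2]>.05)&(P[:,2]<.096)]
    if len(p)>20:
        q=p-np.median(p,0); d=np.linalg.svd(q[:,:2],full_matrices=False)[2][0]; print(n,'frame',len(p),'normal yaw',np.degrees(np.arctan2(d[1],d[0]))-90)
cv2.imwrite('pics/f.png',np.hstack([cv2.resize(sc['image'][150:330,170:350,::-1],(400,400)),cv2.resize(t['image'][140:260,220:360,::-1],(400,400))]))
E
```

```text
time: 24.0
tcp_pos: [0.4822, -0.1861, 0.106]
eef_rot: [179.8, 0.2, 116.1]
ft_force: [9.5, 1.4, -3.7]
grip_width: 0.012
finger_force: 34.2
[179.7898   0.1508 116.0523] [ 0.4822 -0.1861  0.106 ] [ 9.5118  1.3705 -3.6619] [ 0.0983 -1.4437 -0.1413] 24.0
scene frame 373 normal yaw -153.69006988332154
top [173.5, 232.2] 0.96 [0.6263 0.1144 0.044 ] at66 [0.6213 0.1132 0.066 ]
top [218.0, 172.0] 0.28 [0.4764 0.2921 0.0418] at66 [0.4734 0.2878 0.066 ]
```

View pics/f.png

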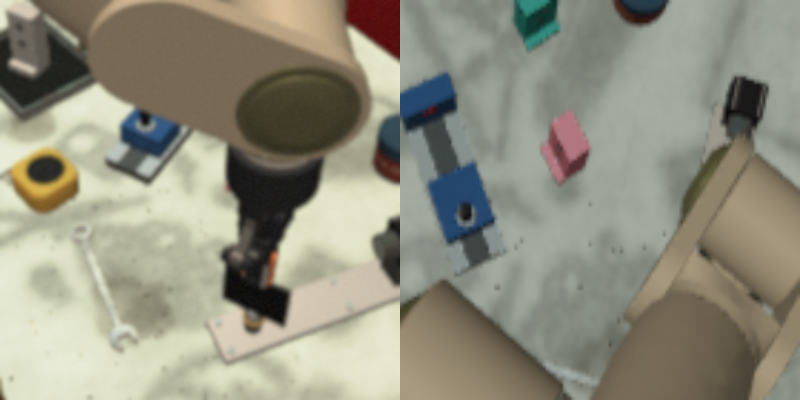

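The picture shows the bracket standing in the tray (30, 45), the vise open with the mark uncovered (430, 110), and the mirror turned and held. The measured frame normal is 26.3° against the 26.1° needed. I'm handing it in.

```bash
python3 -c "
from bench import ctrl
print(ctrl.sign_off())"
```

```text
the job is handed in; nothing more can be done
None
```

The job is handed in, with no verdict returned: the jaw is open about 31 mm, the bracket stands upright in the tray, and the gripper is holding the mirror at about 26.2°, which puts the line of sight an estimated 2 mm off the mark (uncertain by about 6 mm, limit 25 mm).

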